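# Shade the sample box and take a colour reading

### The job

Raise the stiff lid of the grey sample box by its black pull to half open, 50 degrees and never past 60, and let go so that it stays there, after its spring-back, and shades the samples. Then take the colour reader out of its leaning holster, hold it steady for a second and a half with its nose pointing straight at the middle of the round tile in the box from 80 mm away, without touching the tiles, and put it back nose first, fully home in its holster. The lid must still be at 50 degrees when you finish; leave everything else where it stands.

Things in the scene. Friction and masses are not known exactly. Their poses are not given: they have to be found in the camera images.
- box: grey open sample box fixed to the bench, 200 (x) by 220 (y) by 60 mm high, walls 6 mm, inner floor 6 mm up; origin at the centre of its underside, z up, +x towards the hinge side (away from the robot). Two white tiles lie on its floor under the lid
- lid: the box's flat grey lid, 200 x 220 x 8 mm, 0.3 to 0.55 kg. Origin: middle of the hinge line on the box's far (+x) rim; z out of the outer face, x away from the pull. Opening angle = tilt of its z from vertical. Stiff, springy hinge: lifting takes 6 to 9 N at the pull; let go, the lid springs back about 6 degrees, then stays; pushed down, it does not spring. Starts nearly shut
- lid_tab (a point): centre of the lid's black pull: an upright disc 30 mm in diameter and 14 mm thick (thickness along the lid's y), on a neck 12 mm thick, standing 30 mm out from the middle of the lid's front edge, 230 mm from the hinge line. Nothing is within 50 mm of it on either side. Axes as the lid's
- holster: fixed steel foot plate 130 x 100 x 12 mm that carries the reader's pocket; origin at the centre of its underside
- pocket: grey open-topped pocket on the foot plate, leaning 35 degrees from vertical with its mouth towards the robot; origin at the centre of its outer underside, z along its axis out of the mouth, x square to z (away from the robot and up), y level. Inside 42 (x) by 36 (y) mm, floor at z = 5 mm, mouth at z = 60 mm; a tongue 24 mm wide prolongs the lower (-x) wall to z = 85 mm
- reader: hand-held colour reader, a stick, 150 mm long, 0.16 to 0.26 kg, nose down in the pocket, on its lower wall. Origin at the centre of the nose's end face, z from the nose along the stick; it looks along -z. Nose: dark barrel, diameter 26 mm, z = 0 to 30 mm; black body 34 (x) by 28 (y) mm, z = 30 to 150 mm. Seated, its origin is at z = 5 mm in the pocket's frame, its y parallel to the pocket's y
- reader_spot (a point): the point that the reader measures, on its axis, 80 mm ahead of the nose (z = -80 mm in the reader's frame)
- tile_round: round white porcelain sample, 50 mm in diameter, 10 mm thick, loose on the box's floor; origin at the centre of its underside
- tile_square: square white porcelain sample, 48 x 48 x 10 mm, loose beside the round one, not to be measured; origin at the centre of its underside
- mug: white mug, 68 mm wide with a handle, 75 mm high, bystander; origin under its centre
- cup: white cup, 72 mm wide, 55 mm high, bystander; origin under its centre
- bowl: white bowl, 120 mm wide, 50 mm high, bystander; origin under its centre
- saucer: white plate, 140 mm wide, 18 mm high, bystander; origin under its centre
- tape: roll core of tape lying flat, 90 mm wide, 24 mm high, bystander; origin under its centre
- brush: wooden hand brush 160 mm long lying down, bystander; origin under its centre
- tile_top (a point): the middle of the round tile's top face, 10 mm above its origin: the point to measure

How it is judged:
By the outcome, as a careful person would: the job done as asked, in the order asked, and still so for the second after the job is handed in, with the robot touching nothing.
It also fails if it takes over 72 s, if anything falls off the work surface, if the arm or the gripper's body presses on something with over 40 N, if the wrist force passes 120 N, or if a joint passes its speed limit or range.

### The arm

A 6-joint arm with a two-finger parallel gripper is mounted at the origin on the work surface. World frame = base frame: x ahead of the robot, y to its left, z up, the work surface at z = 0. Lengths are in mm, angles in rad, forces in N, time in s.
With the tool pointing down it reaches from about 350 to 775 mm from the base axis. Payload 7.3 kg.
Tool frame: the origin (TCP) lies at the very end of the fingers, on their centre line; the grasp point (between the pads) lies 19 mm behind it; z points along the fingers, y is the line along which they close (so a half turn about z gives the same grasp; the last joint's range is limited). The gripper opens to 92 mm and grips with 3 to 60 N. Pads are 19 mm wide; open, the fingers measure 130 mm over their backs; the gripper's body (75 mm by 190 mm) begins 47 mm behind the grasp point.
Start: joints at [-1.352, 0.342, 1.524, -0, 1.275, -0.146], TCP at [187.323, -490.464, 226.741] pointing down, gripper open.
Joint ranges: [-2.53, 2.53], [-0.77, 2.02], [0.04, 2.7], [-1, 4.14], [0.28, 2.66], [-3.11, 3.11]. Speed limits (rad/s): [2.57, 2.57, 3.14, 3.14, 3.14, 3.14].

### API

Orientations are given as [roll, pitch, yaw] about the fixed x, y, z axes, in that order (R = Rz(yaw) Ry(pitch) Rx(roll)).
In Python, from plant import * gives the robot as it stands.
- The arm moves only by the tool arm_command, never from a script. Its arguments are lists of equal length, an entry for each row: "gripper": the finger opening in mm, from 0 to 91.8; "dp": the shift along the tool's x, y, z in units of 25 mm (1.0 is 25 mm), a list of three; "twist": the turn about the tool's z in units of 5 degrees (1.0 is 5 degrees). A call has exactly 5 rows; each row shifts and turns the commanded pose from where the row before left it, along the tool's axes as they then stand; what a row does not reach is not made up. A row lasts 1/8 s, in which the tool goes at most 62.5 mm and 10.7 degrees, less where a joint would pass 70% of its speed; a pose out of reach is approached as far as the arm can. A call is refused whole if a number of a shift passes 1 or a number of a turn 1, either way. A call with a gripper value outside its range is refused whole. The fingers move at their own pace and stop on an object; the grip force is fixed at half the most. Time passes only in rows, so rows that do not move let the fingers close, or fill a call up. It gives the time, the measured TCP pose, the force, the opening and the grip force at its end, in the units of the state.
- get_obs(): the state, without advancing time (a new reading comes with each control period).
- capture(name): name is "scene" or "top"; returns the picture (420x560x3 uint8, red, green, blue); there is no depth.
- get_calibration(name): a dict with "mtx" (3x3 intrinsics, pixels), "dist_coeffs" ([k1, k2, p1, p2, k3] as OpenCV has them; the pictures are not rectified), "position" and "attitude" of the camera in the world. Camera axes: x right, y down, z forward; pixel columns grow to the right and rows downward; lengths in mm; the calibration is good to about 2 mm. A picture is of the moment at which its call begins. get_calibration takes no time and is no camera call.
- close_job(): hands the job in; it is judged then, once.
The state is a dict: "time": time; "joint_positions": joint angles; "dq": joint speeds; "tau": joint torques, N m; "tool_pos": TCP position; "tcp_rot": TCP orientation; "contact_force": force on the tool from outside, world axes, zero at the start; "moment": the same for the moment, N m; "grip_width": finger opening in mm; "finger_force": force on a finger pad.
Only numpy, scipy, OpenCV 4.12 (cv2) and the standard library are available. Lean on these libraries where they do the work, as an engineer would, in place of code of your own. Each camera call takes 0.05 s, during which the arm holds its last target. There are 200 camera calls.

## Working session

There is one attempt and no reset: what is moved stays moved. The work goes in short steps, Python scripts to look and compute and a tool call to move; the robot and the scene stay as the last step left them, time stands still between calls to the robot, and variables do not carry over. Pictures are saved under pics/ and viewed, at most 10 in all, crops included, and the job is handed in when it is done.

Besides the shell and the picture viewer there is one more tool, called after ">>>" as a command line: name --pt "numbers of a row" for each row, then --argument value for the rest. arm_command: Moves the arm, as the interface text tells. Its arguments: {"type":"object","properties":{"gripper":{"type":"array"},"dp":{"type":"array"},"twist":{"type":"array"}},"required":["gripper","dp","twist"]}

```bash
ls; mkdir -p pics; python3 - <<'E'
from plant import *
import cv2,numpy as np
o=get_obs();print({k:np.round(v,3).tolist() for k,v in o.items()})
for n in("scene","top"):
    im=capture(n);cv2.imwrite(f"pics/{n}0.png",im[:,:,::-1]);print(n,get_calibration(n))
E
```

```text
pics
{'time': 0.0, 'joint_positions': [-1.352, 0.343, 1.525, -0.0, 1.275, -0.146], 'dq': [0.001, 0.001, 0.0, 0.002, 0.0, 0.001], 'tau': [0.0, -43.124, -24.422, 0.072, 0.056, -0.0], 'tool_pos': [187.233, -490.054, 226.06], 'tcp_rot': [-3.14, -0.0, 0.365], 'contact_force': [0.623, 0.022, -0.115], 'moment': [0.055, -0.007, -0.003], 'finger_force': 0.0, 'grip_width': 91.704}
scene {'mtx': array([[447.35340777,   0.        , 282.00642983],
       [  0.        , 447.35340777, 211.15534201],
       [  0.        ,   0.        ,   1.        ]]), 'dist_coeffs': array([0.0020301, 0.       , 0.       , 0.       , 0.       ]), 'position': array([1153.34772992,  632.71026143, 1096.15430078]), 'attitude': array([-2.45353984,  0.00573569,  2.38306372])}
top {'mtx': array([[525.21480684,   0.        , 272.70403816],
       [  0.        , 525.21480684, 214.4901565 ],
       [  0.        ,   0.        ,   1.        ]]), 'dist_coeffs': array([-0.00945328,  0.        ,  0.        ,  0.        ,  0.        ]), 'position': array([ 291.25272482,    8.61053715, 1759.65229688]), 'attitude': array([-2.97564812, -0.00940804, -1.56964251])}
```

View pics/scene0.png

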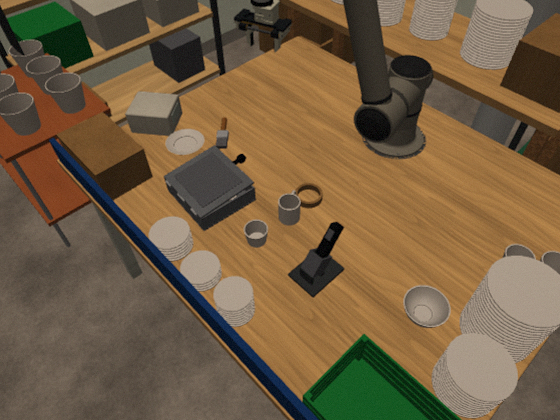

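View pics/top0.png

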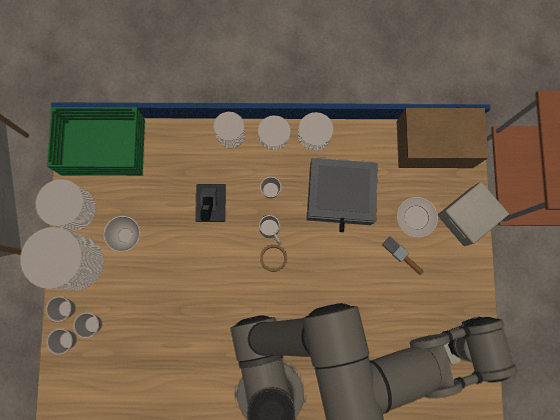

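```bash
cat > h.py <<'E'
import cv2,numpy as np
from scipy.spatial.transform import Rotation as Ro
from plant import *
def ray(n,uv):
    c=get_calibration(n);p=cv2.undistortPoints(np.array(uv,float).reshape(-1,1,2),c["mtx"],c["dist_coeffs"])[:,0]
    d=np.c_[p,np.ones(len(p))]@Ro.from_euler("xyz",c["attitude"]).as_matrix().T
    return np.array(c["position"]),d
def plane(n,uv,z):
    o,d=ray(n,uv);return o+d*((z-o[2])/d[:,2])[:,None]
def proj(n,P):
    c=get_calibration(n);R=Ro.from_euler("xyz",c["attitude"]).as_matrix().T
    return cv2.projectPoints(np.array(P,float).reshape(-1,1,3),cv2.Rodrigues(R)[0],-R@c["position"],c["mtx"],c["dist_coeffs"])[0][:,0]
def two(a,b):  # pixel in top, pixel in scene
    o1,d1=ray("top",a);o2,d2=ray("scene",b);d1=d1[0];d2=d2[0]
    s=np.linalg.lstsq(np.c_[d1,-d2],o2-o1,rcond=None)[0];p=o1+s[0]*d1;q=o2+s[1]*d2
    return (p+q)/2,np.linalg.norm(p-q)
E
python3 - <<'E'
from h import *
T=cv2.imread("pics/top0.png");S=cv2.imread("pics/scene0.png")
def crop(im,x,y,w,h,k):return cv2.resize(im[y:y+h,x:x+w],(w*k,h*k),interpolation=cv2.INTER_CUBIC)
a=crop(T,300,150,80,90,4);b=crop(T,185,175,50,50,4);c=crop(S,160,140,95,90,4);d=crop(S,280,215,70,80,4)
o=np.zeros((600,800,3),np.uint8)
for m,x,y in((a,0,0),(b,330,0),(c,0,0),(d,0,0)):pass
o=np.zeros((600,800,3),np.uint8);o[0:360,0:320]=a;o[0:200,320:520]=b;o[0:320,520:800]=d;c=crop(S,160,140,95,50,4);o[380:580,0:380]=c
cv2.imwrite("pics/crops1.png",cv2.convertScaleAbs(o,alpha=1.6))
hsv=cv2.cvtColor(T,cv2.COLOR_BGR2HSV)
m=((hsv[...,1]<70)&(hsv[...,2]<140)).astype(np.uint8)*255
for nm,(x,y,w,h) in dict(box=(295,145,95,90),hol=(185,175,50,55)).items():
    k=np.zeros_like(m);k[y:y+h,x:x+w]=m[y:y+h,x:x+w]
    C=max(cv2.findContours(k,0,1)[0],key=cv2.contourArea)
    r=cv2.minAreaRect(C);print(nm,r)
    for z in((64,68,80) if nm=="box" else (0,12,)):print(z,plane("top",cv2.boxPoints(r),z).round(1).tolist())
k=(hsv[...,2]<40).astype(np.uint8)*255;
print([(cv2.boundingRect(c),cv2.contourArea(c)) for c in cv2.findContours(k[150:240,190:390].copy(),0,1,)[0]])
E
```

```text
box ((342.4266662597656, 194.9354248046875), (68.98422241210938, 71.97503662109375), 4.48460578918457)
64 [[530.5, -113.1, 64.0], [772.4, -134.2, 64.0], [754.7, -363.7, 64.0], [513.3, -337.4, 64.0]]
68 [[529.9, -112.9, 68.0], [771.3, -133.8, 68.0], [753.6, -362.8, 68.0], [512.8, -336.6, 68.0]]
80 [[528.3, -112.0, 80.0], [767.8, -132.8, 80.0], [750.4, -360.2, 80.0], [511.2, -334.2, 80.0]]
hol ((210.0, 202.5), (37.0, 28.0), 90.0)
0 [[691.2, 255.4, 0.0], [691.5, 159.5, 0.0], [563.2, 157.4, 0.0], [562.9, 252.1, 0.0]]
12 [[688.5, 253.7, 12.0], [688.8, 158.4, 12.0], [561.3, 156.3, 12.0], [561.1, 250.4, 12.0]]
[((181, 73, 2, 1), 0.0), ((173, 72, 7, 3), 3.0), ((166, 72, 1, 1), 0.0), ((162, 71, 3, 3), 1.0), ((158, 71, 2, 2), 0.5), ((156, 71, 1, 2), 0.0), ((141, 71, 1, 1), 0.0), ((138, 71, 1, 1), 0.0), ((143, 70, 3, 2), 1.0), ((135, 69, 4, 1), 0.0), ((131, 69, 2, 2), 0.0), ((128, 69, 1, 1), 0.0), ((149, 68, 5, 14), 37.5), ((120, 68, 6, 3), 5.0), ((117, 68, 2, 2), 0.5), ((118, 54, 1, 2), 0.0), ((26, 51, 1, 4), 0.0), ((7, 47, 27, 25), 222.5), ((119, 39, 1, 1), 0.0), ((26, 39, 2, 3), 1.0), ((120, 24, 1, 1), 0.0), ((120, 22, 1, 1), 0.0)]
```

View pics/crops1.png

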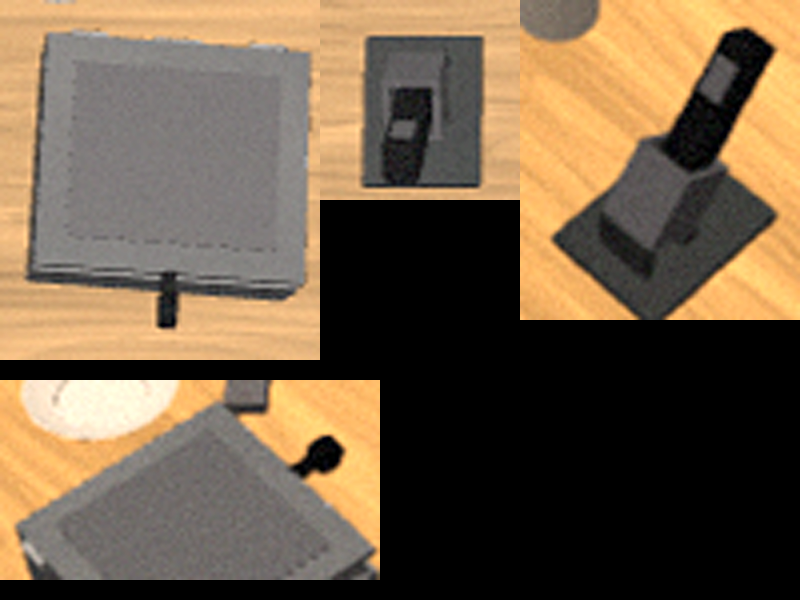

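```bash
python3 - <<'E'
from h import *
t=lambda x,y,ox,oy,X=0,Y=0:[(x-X+.5)/4-.5+ox,(y-Y+.5)/4-.5+oy]
c=plane("top",[t(46,33,300,150),t(310,52,300,150),t(303,284,300,150),t(35,265,300,150)],68);print("lid",c.round(1).tolist())
print([np.linalg.norm(c[i]-c[(i+1)%4]).round(1) for i in range(4)])
print("hinge",c[:2].mean(0),"yaw",np.degrees(np.arctan2(*(c[0]-c[1])[[0,1]])))
print("pull",two(t(167,309,300,150),t(325,454,160,140,0,380)), plane("top",[t(167,309,300,150),t(167,328,300,150)],66))
print("reader end",two(t(403,168,185,175,320),t(751,40,280,215,520)))
h=plane("top",[t(365,36,185,175,320),t(482,36,185,175,320),t(482,187,185,175,320),t(365,187,185,175,320)],12);print("hol",h.round(1).tolist(),h.mean(0))
print("hol scene",plane("scene",[t(x,y,280,215,520) for x,y in((553,238),(655,320),(777,213))],12).round(1).tolist())
for n,uv,z in(("mug",(270,226),75),("cup",(270,187),55),("tape",(273,258),24),("saucer",(417,217),18),("bowl",(122,234),50)):print(n,plane("top",[uv],z).round(0))
E
```

```text
lid [[766.0, -134.7, 68.0], [750.6, -354.4, 68.0], [555.2, -342.4, 68.0], [570.3, -123.5, 68.0]]
[np.float64(220.3), np.float64(195.8), np.float64(219.4), np.float64(196.0)]
hinge [ 758.32897221 -244.52395981   68.        ] yaw 4.018032136554704
pull (array([ 530.92298684, -227.34961369,   87.32150177]), np.float64(1.7606578903270438)) [[ 534.6002651  -231.02190602   66.        ]
 [ 518.97677346 -230.70310734   66.        ]]
reader end (array([552.0530877 , 202.57122552, 156.36357934]), np.float64(1.7109413329189151))
hol [[689.8, 254.1, 12.0], [690.1, 154.6, 12.0], [560.1, 152.5, 12.0], [559.8, 250.8, 12.0]] [624.94390259 203.03640469  12.        ]
hol scene [[690.5, 159.3, 12.0], [685.2, 253.7, 12.0], [561.3, 254.2, 12.0]]
mug [[536.   2.  75.]]
cup [[669.   2.  55.]]
tape [[436.  -9.  24.]]
saucer [[ 576. -494.   18.]]
bowl [[512. 486.  50.]]
```

```bash
python3 - <<'E'
from h import *
t=lambda x,y,ox,oy,X=0,Y=0:[(x-X+.5)/4-.5+ox,(y-Y+.5)/4-.5+oy]
for a,b in(((35,265),(375,548)),((303,284),(222,402)),((310,52),(19,523))):print(two(t(*a,300,150),t(*b,160,140,0,380)))
# pull blob in scene
S=cv2.imread("pics/scene0.png").max(2);k=np.zeros_like(S);k[150:168,232:250]=(S[150:168,232:250]<45)*255
C=max(cv2.findContours(k,0,1)[0],key=cv2.contourArea);print(cv2.boundingRect(C),cv2.minEnclosingCircle(C))
for z in(66,75,80,85):print(z,proj("scene",[[529,-228.4,z]]).round(1),proj("top",[[529,-228.4,z]]).round(1))
E
```

```text
(array([ 567.79542919, -122.37359513,   84.05762235]), np.float64(0.3030891987461545))
(array([ 551.42769352, -337.77259383,   84.40208659]), np.float64(3.368836551086245))
(array([ 748.04737447, -352.16407617,   69.94438155]), np.float64(5.145897147517872))
(233, 154, 13, 10) ((239.0, 159.5), 6.500100135803223)
66 [[241.4 162.4]] [[340.6 228.6]]
75 [[241.1 160.4]] [[341.  228.2]]
80 [[241.  159.3]] [[341.2 228. ]]
85 [[240.9 158.1]] [[341.4 227.8]]
```

>>> arm_command --gripper '[60, 60, 60, 60, 60]' --pt "0 0 0" --pt "0 0 0" --pt "0 0 0" --pt "0 0 0" --pt "0 0 0" --twist '[1, 1, 1, 1, 1]'

```text
time: 0.72
tool_pos: [187.3, -490.2, 226.3]
tcp_rot: [-3.141, 0.0, -0.074]
contact_force: [0.0, 0.2, 0.5]
grip_width: 59.9
finger_force: 0.0
```

>>> arm_command --gripper '[60, 60, 60, 60, 60]' --pt "0.86 -0.76 0" --pt "0.86 -0.76 0" --pt "0.86 -0.76 0" --pt "0.86 -0.76 0" --pt "0.86 -0.76 0" --twist '[0, 0, 0, 0, 0]'

```text
time: 1.35
tool_pos: [301.9, -402.6, 226.4]
tcp_rot: [-3.141, 0.0, -0.072]
contact_force: [0.1, 0.8, -0.5]
grip_width: 60.0
finger_force: 0.0
```

>>> arm_command --gripper '[60, 60, 60, 60, 60]' --pt "0.86 -0.76 0" --pt "0.86 -0.76 0" --pt "0.86 -0.76 0" --pt "0.86 -0.76 0" --pt "0.86 -0.76 0" --twist '[0, 0, 0, 0, 0]'

```text
time: 1.98
tool_pos: [415.9, -315.5, 226.4]
tcp_rot: [-3.141, 0.001, -0.072]
contact_force: [-0.2, -0.7, -0.5]
grip_width: 60.0
finger_force: 0.0
```

>>> arm_command --gripper '[60, 60, 60, 60, 60]' --pt "0.86 -0.76 0" --pt "0.86 -0.76 0" --pt "0.86 -0.76 0" --pt "0.86 -0.76 0" --pt "0 0 0" --twist '[0, 0, 0, 0, 0]'

```text
time: 2.6
tool_pos: [507.4, -245.4, 226.1]
tcp_rot: [-3.141, 0.001, -0.069]
contact_force: [-0.5, 0.0, -1.1]
grip_width: 60.0
finger_force: 0.0
```

>>> arm_command --gripper '[60, 60, 60, 60, 60]' --pt "0.85 -0.75 0" --pt "0 0 1" --pt "0 0 1" --pt "0 0 1" --pt "0 0 1" --twist '[0, 0, 0, 0, 0]'

```text
time: 3.22
tool_pos: [528.2, -230.2, 125.7]
tcp_rot: [3.141, 0.001, -0.072]
contact_force: [0.2, -0.5, -0.7]
grip_width: 60.0
finger_force: 0.0
```

>>> arm_command --gripper '[60, 60, 60, 60, 60]' --pt "0 0 0.5" --pt "0 0 0" --pt "0 0 0" --pt "0 0 0" --pt "0 0 0" --twist '[0, 0, 0, 0, 0]'

```text
time: 3.85
tool_pos: [529.4, -229.6, 114.9]
tcp_rot: [3.141, -0.001, -0.071]
contact_force: [-0.2, 0.0, 0.5]
grip_width: 60.0
finger_force: 0.0
```

```bash
python3 - <<'E'
from h import *
for n,(x,y,w,h) in dict(scene=(200,120,90,75),top=(300,180,90,75)).items():
    im=capture(n);cv2.imwrite(f"pics/{n}1.png",im[:,:,::-1])
    globals()[n]=cv2.resize(im[y:y+h,x:x+w,::-1],None,fx=4.4,fy=4.4,interpolation=2)
cv2.imwrite("pics/c2.png",cv2.convertScaleAbs(np.hstack([scene,top]),alpha=1.6))
E
```

```text
(no output)
```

View pics/c2.png

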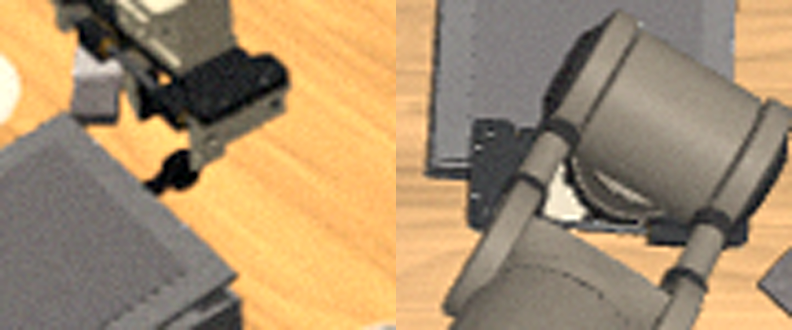

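>>> arm_command --gripper '[60, 60, 60, 60, 60]' --pt "0 0 0.7" --pt "0 0 0.7" --pt "0 0 0.6" --pt "0 0 0" --pt "0 0 0" --twist '[0, 0, 0, 0, 0]'

```text
time: 4.58
tool_pos: [529.5, -229.7, 64.7]
tcp_rot: [3.141, -0.001, -0.072]
contact_force: [-0.3, -0.1, 0.8]
grip_width: 59.9
finger_force: 0.0
```

>>> arm_command --gripper '[5, 5, 5, 5, 5]' --pt "0 0 0" --pt "0 0 0" --pt "0 0 0" --pt "0 0 0" --pt "0 0 0" --twist '[0, 0, 0, 0, 0]'

```text
time: 5.2
tool_pos: [529.1, -229.5, 64.2]
tcp_rot: [3.142, 0.0, -0.072]
contact_force: [-0.7, -0.2, 0.5]
grip_width: 14.6
finger_force: 0.2
```

>>> arm_command --gripper '[5, 5, 5, 5, 5]' --pt "0 0 0" --pt "0.12 0 -0.86" --pt "0.19 0 -0.78" --pt "0.25 0 -0.76" --pt "0.32 0 -0.74" --twist '[0, 0, 0, 0, 0]'

```text
time: 5.82
tool_pos: [550.7, -230.4, 141.5]
tcp_rot: [-3.14, 0.003, -0.072]
contact_force: [4.4, -1.0, -11.3]
grip_width: 13.8
finger_force: 30.0
```

>>> arm_command --gripper '[5, 5, 5, 5, 5]' --pt "0.38 0 -0.7" --pt "0.45 0 -0.67" --pt "0.5 0 -0.63" --pt "0 0 0" --pt "0 0 0" --twist '[0, 0, 0, 0, 0]'

```text
time: 6.45
tool_pos: [583.7, -233.1, 191.6]
tcp_rot: [-3.141, 0.001, -0.072]
contact_force: [0.8, 0.5, -6.0]
grip_width: 13.6
finger_force: 30.0
```

>>> arm_command --gripper '[5, 5, 5, 5, 5]' --pt "0.55 0 -0.58" --pt "0.6 0 -0.53" --pt "0.64 0 -0.48" --pt "0.13 0 -0.1" --pt "0 0 0" --twist '[0, 0, 0, 0, 0]'

```text
time: 7.08
tool_pos: [631.1, -236.6, 233.4]
tcp_rot: [-3.141, 0.003, -0.072]
contact_force: [-1.5, -0.0, -10.1]
grip_width: 13.6
finger_force: 30.0
```

```bash
python3 - <<'E'
from h import *
print(get_obs()["tool_pos"],get_obs()["contact_force"])
for n,(x,y,w,h) in dict(scene=(150,80,120,150),top=(290,140,120,150)).items():
    im=capture(n);cv2.imwrite(f"pics/{n}2.png",im[:,:,::-1])
    globals()[n]=cv2.resize(im[y:y+h,x:x+w,::-1],None,fx=3.3,fy=4*.825,interpolation=2)
cv2.imwrite("pics/c3.png",cv2.convertScaleAbs(np.hstack([scene,top]),alpha=1.6))
E
```

```text
[ 631.13436691 -236.58544689  233.37372294] [ -1.54211711  -0.03276377 -10.14774291]
```

View pics/c3.png

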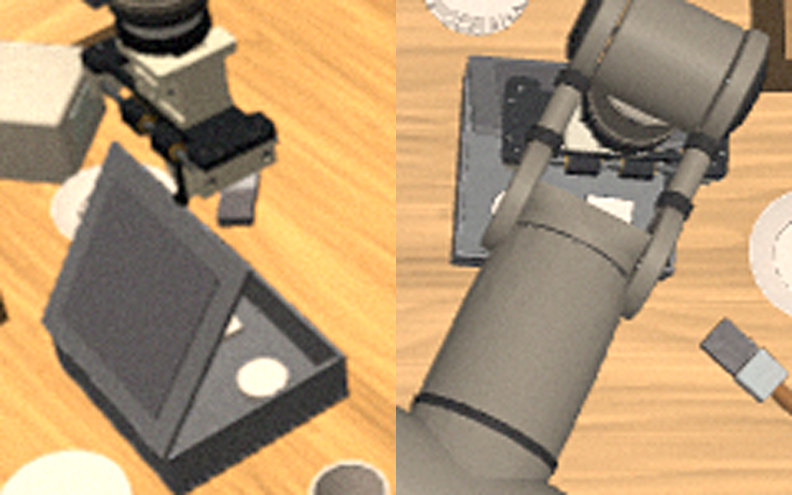

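```bash
cat >> h.py <<'E'
HX=np.array([758.3,-244.5,60.]);YAW=np.radians(-4.0)
def lidpt(th,x,y,z):
    t=np.radians(th);p=np.array([x*np.cos(t)+z*np.sin(t),y,-x*np.sin(t)+z*np.cos(t)])
    c,s=np.cos(YAW),np.sin(YAW);return HX+[c*p[0]-s*p[1],s*p[0]+c*p[1],p[2]]
E
python3 - <<'E'
from h import *
S=cv2.imread("pics/scene2.png")
for th in(48,50,52,54,56,58):print(th,proj("scene",[lidpt(th,-200,110,8),lidpt(th,-200,-110,8),lidpt(th,0,110,8),lidpt(th,-230,0,4)]).round(1).tolist())
print("seen",[(x+.5)/3.3-.5+150 for x in(248,115,168)],[(y+.5)/3.3-.5+80 for y in(268,145,458)])
hs=cv2.cvtColor(S,cv2.COLOR_BGR2HSV);k=np.zeros(S.shape[:2],np.uint8);k[180:206,214:245]=(hs[180:206,214:245,2]>130)*255
for c in cv2.findContours(k,0,1)[0]:
    if cv2.contourArea(c)>20:
        m=cv2.moments(c);e=cv2.fitEllipse(c);print(cv2.contourArea(c),m["m10"]/m["m00"],m["m01"]/m["m00"],e);print("tile",plane("scene",[e[0]],16))
        print(plane("scene",c[:,0].astype(float),16).round(0)[:,:2].min(0),plane("scene",c[:,0].astype(float),16)[:,:2].max(0))
k=S.max(2)[180:206:2,214:245:2];print(k)
E
```

```text
48 [[231.1, 162.0], [189.3, 123.0], [198.7, 218.7], [215.1, 133.2]]
50 [[229.4, 161.7], [187.6, 122.6], [198.7, 218.8], [213.1, 132.7]]
52 [[227.6, 161.5], [185.7, 122.3], [198.6, 218.9], [211.1, 132.3]]
54 [[225.7, 161.4], [183.9, 122.1], [198.6, 218.9], [209.0, 132.0]]
56 [[223.9, 161.4], [182.0, 121.9], [198.5, 219.0], [206.8, 131.8]]
58 [[221.9, 161.4], [180.0, 121.8], [198.5, 219.1], [204.6, 131.7]]
seen [224.8030303030303, 184.5, 200.56060606060606] [160.86363636363637, 123.5909090909091, 218.43939393939394]
118.5 228.9310829817159 193.94233473980307 ((228.94906616210938, 193.9509735107422), (10.47769546508789, 14.633392333984375), 84.06314849853516)
tile [[ 621.41828779 -186.80427583   16.        ]]
[ 597. -211.] [ 644.23615528 -163.16928062]
[[ 65  58 105 135  68  85  87  82  84  88  77  49  43  42  40  45]
 [ 67  41  70  78  89  88  85  86  86  90  89  82  45  41  41  41]
 [ 64  56  91  85  86  92  91  85  86  87  86  89  86  41  40  41]
 [ 46  82  89  84  90  91  87  87  87  83  89  84  80  80  41  45]
 [ 55  87  86  80  84  85  92 123 129 105  88  86  86  88  77  43]
 [ 76  89  85  88  83 133 186 177 180 180 169  88  82  87  81  78]
 [ 85  88  84  88 140 179 180 179 173 179 181 160  77  87  82  87]
 [ 91  83  82  84 163 181 177 177 178 179 177 160  79  83  81  38]
 [ 85  82  82  87 141 182 180 181 175 176 183 124  91  53  31  34]
 [ 85  83  90  83  81 162 180 183 183 175  91  70  33  37  37  36]
 [ 85  83  85  87  86  80  80  98  88  78  37  33  38  37  37  34]
 [ 83  84  80  85  83  82  78  83  46  34  33  35  36  38  31  35]
 [ 88  86  85  85  80  86  56  32  33  33  37  38  33  38  36  34]]
```

>>> arm_command --gripper '[5, 5, 5, 40, 60]' --pt "0.05 0 -0.04" --pt "0 0 0" --pt "0 0 0" --pt "0 0 0" --pt "0 0 0" --twist '[0, 0, 0, 0, 0]'

```text
time: 7.8
tool_pos: [634.4, -237.7, 239.3]
tcp_rot: [3.139, -0.006, -0.072]
contact_force: [0.9, -1.0, -1.1]
grip_width: 29.3
finger_force: 0.0
```

>>> arm_command --gripper '[60, 60, 60, 60, 60]' --pt "0 0 0" --pt "0 0 0" --pt "0 0 -1" --pt "0 0 -1" --pt "0 0 -1" --twist '[0, 0, 0, 0, 0]'

```text
time: 8.43
tool_pos: [633.3, -237.0, 312.1]
tcp_rot: [3.141, -0.001, -0.072]
contact_force: [-0.1, -0.5, 0.5]
grip_width: 60.1
finger_force: 0.0
```

>>> arm_command --gripper '[60, 60, 60, 60, 60]' --pt "-0.6 -0.8 0" --pt "-0.6 -1 0" --pt "-0.6 -1 0" --pt "-0.6 -1 0" --pt "-0.6 -1 0" --twist '[0, 0, 0, 0, 0]'

```text
time: 9.05
tool_pos: [566.6, -111.1, 311.3]
tcp_rot: [3.141, -0.001, -0.072]
contact_force: [0.3, 0.4, 0.3]
grip_width: 59.8
finger_force: 0.0
```

>>> arm_command --gripper '[60, 60, 60, 60, 60]' --pt "-0.6 -1 0" --pt "-0.6 -1 0" --pt "-0.6 -1 0" --pt "-0.4 -1 0" --pt "0 -1 0" --twist '[0, 0, 0, 0, 0]'

```text
time: 9.68
tool_pos: [520.7, 17.5, 311.7]
tcp_rot: [3.141, -0.001, -0.072]
contact_force: [1.4, -0.5, -0.3]
grip_width: 60.1
finger_force: 0.0
```

```bash
python3 - <<'E'
from h import *
print(get_obs()["tool_pos"])
for n,(x,y,w,h) in dict(scene=(165,110,100,124),top=(290,140,100,124)).items():
    im=capture(n);cv2.imwrite(f"pics/{n}3.png",im[:,:,::-1])
    globals()[n]=cv2.resize(im[y:y+h,x:x+w,::-1],None,fx=4,fy=4,interpolation=2)
cv2.imwrite("pics/c4.png",cv2.convertScaleAbs(np.hstack([scene,top]),alpha=1.6))
E
```

```text
[520.69043422  17.51982304 311.69797648]
```

View pics/c4.png

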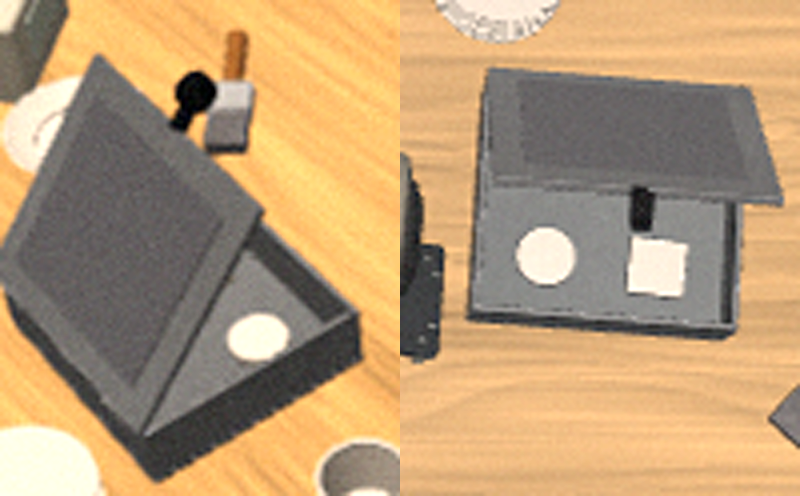

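```bash
python3 - <<'E'
from h import *
s=lambda x,y:[(x+.5)/4-.5+165,(y+.5)/4-.5+110]
t=lambda x,y:[(x-400+.5)/4-.5+290,(y+.5)/4-.5+140]
print("pull",two(t(642,209),s(195,92)),"f-y",two(t(782,203),s(97,55)),"f+y",two(t(492,183),s(262,213)))
print("obs scene",s(195,92),s(97,55),s(262,213),s(138,432),"top",t(642,209),t(782,203),t(492,183),t(488,68),t(750,86))
for th in(46,48,50,52,54):
    P=[lidpt(th,-230,0,4),lidpt(th,-200,-110,8),lidpt(th,-200,110,8),lidpt(th,0,110,8),lidpt(th,0,-110,8)]
    print(th,proj("scene",P).round(1).tolist(),proj("top",P).round(1).tolist())
# box rim front corners z=60, tiles
print("rim front",plane("top",[t(469,318),t(736,328)],60),"scene rim front+y",plane("scene",[s(358,313)],60))
for n,(x,y,w,h),thr in(("top",(405-290+200,195,30,22),130),("scene",(218,182,24,22),130),("top",(345,195,24,24),130)):
    im=cv2.imread(f"pics/{n}3.png").max(2);k=np.zeros_like(im);k[y:y+h,x:x+w]=(im[y:y+h,x:x+w]>thr)*255
    c=max(cv2.findContours(k,0,1)[0],key=cv2.contourArea);m=cv2.moments(c);u=[m["m10"]/m["m00"],m["m01"]/m["m00"]];p=plane(n,c[:,0].astype(float),16)
    print(n,u,plane(n,[u],16).round(1),np.ptp(p,axis=0))
E
```

```text
pull (array([ 613.89869133, -234.08008121,  239.53275148]), np.float64(1.343696069435595)) f-y (array([ 624.96166881, -344.63794567,  214.03514628]), np.float64(0.46314166722393696)) f+y (array([ 640.67762555, -126.68420029,  211.13487816]), np.float64(1.5492686423278126))
obs scene [213.375, 132.625] [188.875, 123.375] [230.125, 162.875] [199.125, 217.625] top [350.125, 191.875] [385.125, 190.375] [312.625, 185.375] [311.625, 156.625] [377.125, 161.125]
46 [[217.0, 133.7], [191.1, 123.5], [232.8, 162.3], [198.7, 218.6], [161.2, 177.1]] [[349.3, 196.8], [385.0, 193.0], [312.4, 187.8], [311.2, 156.4], [377.0, 161.1]]
48 [[215.1, 133.2], [189.3, 123.0], [231.1, 162.0], [198.7, 218.7], [161.2, 177.1]] [[349.7, 194.5], [385.4, 190.9], [312.6, 185.7], [311.2, 156.4], [377.0, 161.1]]
50 [[213.1, 132.7], [187.6, 122.6], [229.4, 161.7], [198.7, 218.8], [161.1, 177.2]] [[350.0, 192.1], [385.8, 188.9], [312.8, 183.6], [311.2, 156.4], [377.0, 161.1]]
52 [[211.1, 132.3], [185.7, 122.3], [227.6, 161.5], [198.6, 218.9], [161.1, 177.3]] [[350.4, 189.7], [386.2, 186.7], [313.1, 181.5], [311.2, 156.3], [377.0, 161.0]]
54 [[209.0, 132.0], [183.9, 122.1], [225.7, 161.4], [198.6, 218.9], [161.1, 177.4]] [[350.7, 187.2], [386.5, 184.6], [313.3, 179.3], [311.2, 156.3], [376.9, 161.0]]
rim front [[ 560.84752479 -119.10898284   60.        ]
 [ 553.11756179 -338.21771267   60.        ]] scene rim front+y [[ 569.92029093 -118.61430949   60.        ]]
top [326.0, 203.5] [[ 621.5 -187.7   16. ]] [44.77487063 47.45566269  0.        ]
scene [228.9033613445378, 193.90896358543415] [[ 621.4 -187.    16. ]] [46.03964666 48.16145751  0.        ]
top [353.7632696390658, 206.34713375796179] [[ 612.  -281.5   16. ]] [48.07784674 48.3494239   0.        ]
```

>>> arm_command --gripper '[70, 70, 70, 70, 70]' --pt "0 0 0" --pt "0 -1 0" --pt "0 -1 0" --pt "0 -1 0" --pt "0 -1 0" --twist '[-0.92, 0, 0, 0, 0]'

```text
time: 10.4
tool_pos: [520.5, 116.6, 311.1]
tcp_rot: [3.141, -0.0, 0.008]
contact_force: [-0.6, -0.2, 0.5]
grip_width: 70.2
finger_force: 0.0
```

>>> arm_command --gripper '[70, 70, 70, 70, 70]' --pt "1 -1 0" --pt "1 -1 0" --pt "0 -0.8 0" --pt "0 0 0" --pt "0 0 0" --twist '[0, 0, 0, 0, 0]'

```text
time: 11.02
tool_pos: [569.2, 186.4, 311.3]
tcp_rot: [3.141, -0.0, 0.009]
contact_force: [0.3, 0.5, 0.3]
grip_width: 70.0
finger_force: 0.0
```

>>> arm_command --gripper '[70, 70, 70, 70, 70]' --pt "0.04 -0.65 0" --pt "0 0 1" --pt "0 0 1" --pt "0 0 1" --pt "0 0 1" --twist '[0, 0, 0, 0, 0]'

```text
time: 11.65
tool_pos: [570.4, 203.8, 210.5]
tcp_rot: [-3.141, -0.001, 0.009]
contact_force: [-0.0, 0.1, -0.2]
grip_width: 70.0
finger_force: 0.0
```

>>> arm_command --gripper '[70, 70, 70, 70, 70]' --pt "0 0 1" --pt "0 0 0.8" --pt "0 0 0" --pt "0 0 0" --pt "0 0 0" --twist '[0, 0, 0, 0, 0]'

```text
time: 12.28
tool_pos: [571.1, 203.7, 167.2]
tcp_rot: [-3.141, -0.002, 0.009]
contact_force: [0.0, -0.8, 0.2]
grip_width: 70.2
finger_force: 0.0
```

```bash
python3 - <<'E'
from h import *
for n,(x,y,w,h) in dict(scene=(270,190,100,124),top=(160,140,100,124)).items():
    im=capture(n);cv2.imwrite(f"pics/{n}4.png",im[:,:,::-1])
    globals()[n]=cv2.resize(im[y:y+h,x:x+w,::-1],None,fx=4,fy=4,interpolation=2)
cv2.imwrite("pics/c5.png",cv2.convertScaleAbs(np.hstack([scene,top]),alpha=1.8))
E
```

```text
(no output)
```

View pics/c5.png

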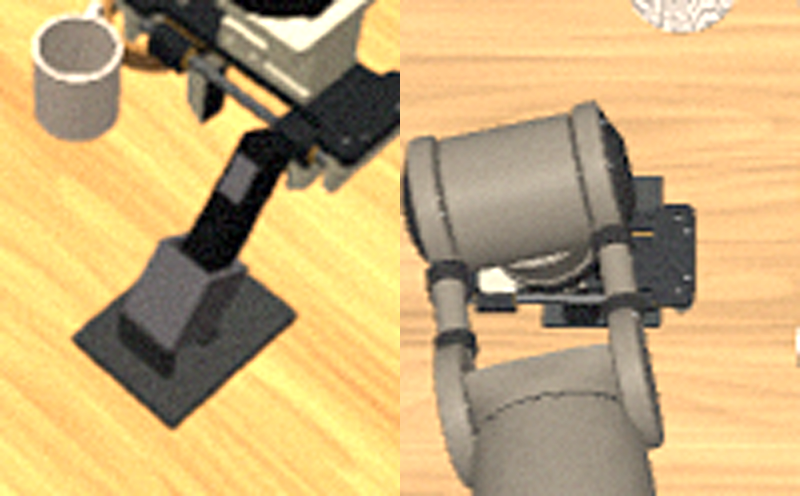

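>>> arm_command --gripper '[70, 70, 70, 70, 70]' --pt "0 0 0.8" --pt "0 0 0.8" --pt "0 0 0.64" --pt "0 0 0" --pt "0 0 0" --twist '[0, 0, 0, 0, 0]'

```text
time: 13.0
tool_pos: [571.1, 203.5, 110.7]
tcp_rot: [-3.141, -0.001, 0.009]
contact_force: [-0.4, -0.6, 0.7]
grip_width: 70.1
finger_force: 0.0
```

>>> arm_command --gripper '[15, 15, 15, 15, 15]' --pt "0 0 0" --pt "0 0 0" --pt "0 0 0" --pt "0 0 0" --pt "0 0 0" --twist '[0, 0, 0, 0, 0]'

```text
time: 13.62
tool_pos: [570.5, 203.5, 109.9]
tcp_rot: [3.142, -0.0, 0.009]
contact_force: [-0.0, -0.1, 0.8]
grip_width: 27.8
finger_force: 30.0
```

>>> arm_command --gripper '[15, 15, 15, 15, 15]' --pt "0 0 0" --pt "0 0 0" --pt "0 0 0" --pt "0 0 0" --pt "0 0 0" --twist '[0, 0, 0, 0, 0]'

```text
time: 14.25
tool_pos: [570.6, 203.4, 110.0]
tcp_rot: [3.142, -0.0, 0.009]
contact_force: [-1.0, 0.3, 1.1]
grip_width: 27.9
finger_force: 30.0
```

>>> arm_command --gripper '[15, 15, 15, 15, 15]' --pt "-0.115 0 -0.164" --pt "-0.23 0 -0.328" --pt "-0.46 0 -0.655" --pt "-0.46 0 -0.655" --pt "0 0 0" --twist '[0, 0, 0, 0, 0]'

```text
time: 14.88
tool_pos: [538.1, 203.4, 156.9]
tcp_rot: [-3.141, -0.001, 0.009]
contact_force: [-0.2, -0.1, -2.9]
grip_width: 28.2
finger_force: 30.0
```

>>> arm_command --gripper '[15, 15, 15, 15, 15]' --pt "-0.46 0 -0.655" --pt "-0.46 0 -0.655" --pt "0 0 -0.9" --pt "0 0 -0.9" --pt "0 0 0" --twist '[0, 0, 0, 0, 0]'

```text
time: 15.5
tool_pos: [516.4, 203.2, 235.1]
tcp_rot: [-3.141, -0.004, 0.009]
contact_force: [-0.3, 0.1, -2.5]
grip_width: 28.0
finger_force: 30.0
```

```bash
python3 - <<'E'
from h import *
p=get_obs()["tool_pos"];print(p)
a=np.array([-np.sin(np.radians(35)),0,np.cos(np.radians(35))]);n=np.array(p)+[67.4,0,-76.5]
P=[n,n+30*a,n+150*a];q={c:proj(c,P) for c in("scene","top")};print(q)
o=[]
for c in("scene","top"):
    im=capture(c)[:,:,::-1];cv2.imwrite(f"pics/{c}5.png",im);x,y=(q[c][1]-[40,60]).astype(int);print(c,x,y)
    o.append(cv2.resize(im[y:y+120,x:x+80],None,fx=5,fy=5,interpolation=2))
cv2.imwrite("pics/c6.png",cv2.convertScaleAbs(np.hstack(o),alpha=2))
E
```

```text
[516.41480541 203.24263169 235.07940578]
{'scene': array([[329.15579354, 230.84777621],
       [334.39143722, 221.47275112],
       [356.42036325, 182.03008081]]), 'top': array([[205.07513817, 206.54117199],
       [203.99916497, 210.64824941],
       [199.3053822 , 228.56864999]])}
scene 294 161
top 163 150
```

View pics/c6.png

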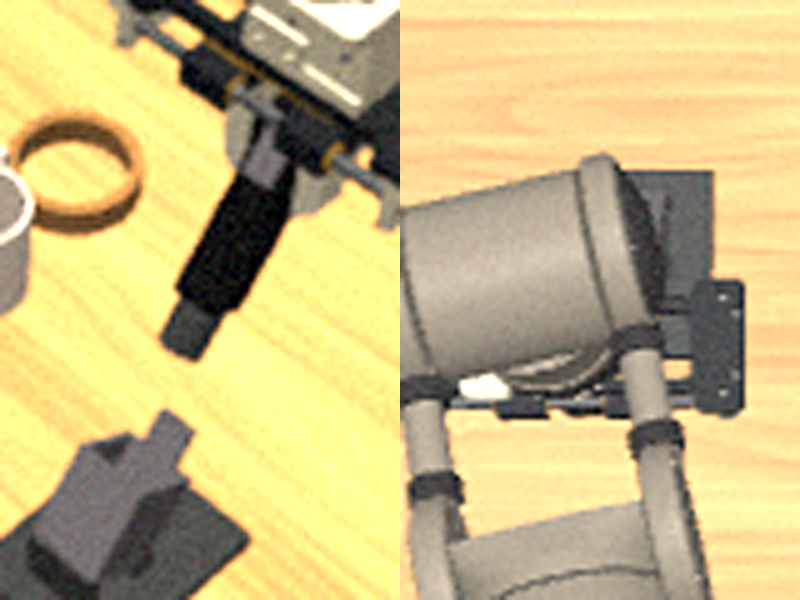

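```bash
cat >> h.py <<'E'
def reader_corners(nose,tilt,psi,zs=(35,75)):
    t=np.radians(tilt);R=Ro.from_euler("z",psi,degrees=True).as_matrix()
    a=R@[-np.sin(t),0,np.cos(t)];x=R@[np.cos(t),0,np.sin(t)];y=R@[0,1,0]
    return {(sx,sy):[nose+a*z+sx*17*x+sy*14*y for z in zs] for sx in(-1,1) for sy in(-1,1)}
def edges(im,v0,v1,u0,u1,thr):
    V=im.max(2).astype(float);r=[]
    for v in range(v0,v1):
        row=V[v,u0:u1];d=np.where(row<thr)[0]
        i,j=d[0],d[-1]
        r.append([v,u0+i-(thr-row[i])/(row[i-1]-row[i]),u0+j+(thr-row[j])/(row[j+1]-row[j])])
    r=np.array(r);return [np.polyfit(r[:,0],r[:,k],1) for k in(1,2)],r
E
python3 - <<'E'
from h import *
im=cv2.imread("pics/scene5.png");p=np.array([516.4,203.2,235.1])
print(im.max(2)[200:234:3,322:356])
f,r=edges(im,203,217,322,358,60);print(f);print(r[::4].round(1))
v=np.array([204,216]);print("obs",[np.polyval(k,v).round(2) for k in f])
for tilt in(31,33,35,37):
    L=[]
    g=np.array([0,0,19.]);gp=p+g
    t=np.radians(tilt);a=np.array([-np.sin(t),0,np.cos(t)]);n=gp-118*a
    for k,P in reader_corners(n,tilt,0.5).items():
        q=proj("scene",P);L.append(np.interp(v,q[::-1,1],q[::-1,0]) )
    L=np.array(L);print(tilt,L.min(0).round(2),L.max(0).round(2),proj("scene",[n])[0].round(1))
E
```

```text
[[141 165 159 154 161 172 167 172 175 172 168 169 168 165 171 162 102   4
   10  12   9   8  13  13   1  13   9   0   7   7  50  77  80  80]
 [168 173 171 171 167 160 158 156 164 161 169 172 173 170 115  14  11   8
    4  12   9  15  14   8  15   3   0   5   5  18  56  78  92  95]
 [180 176 167 163 169 174 175 170 171 162 161 165 140  66   5  15  14   5
    0  15   8   1  14  13   7   5  12   0  53 152 188 179 175 167]
 [163 169 173 175 182 176 165 167 171 177 169 114  15  12  10  10   6   8
    8  13  11  17  14  10  12  10   0 104 166 175 171 175 182 180]
 [187 185 181 174 168 167 173 180 179 126  38   8  11   9   9  17   9   9
   14  10   4   9   5   0   7  73 148 178 168 166 170 172 170 171]
 [187 182 184 186 189 183 183 152  65  10   5  16   7   1  11  17  10  10
    6  14   6   5   2  41 138 172 167 170 175 175 177 174 171 170]
 [179 182 191 193 187 188 142  34   8   9  11   6  16  14  16  17  10   5
    7   9   3   8 106 171 177 177 170 170 166 168 170 177 172 176]
 [182 179 182 181 185 192 169  94  32  30  22  11  15  10  16   9   9  11
    0   7  78 156 169 171 166 176 175 1
[... 303 characters left out ...]
9 174]
 [182 180 175 157 112  54  35  30  30  32  25  20  22  96 169 186 186 189
  192 189 188 182 183 180 183 182 173 167 161 168 169 175 176 173]
 [168 171 176 173 173 170 167 177 158 130 103 111 164 182 188 188 190 187
  180 184 188 188 186 192 182 190 187 178 179 181 173 168 163 160]]
[array([ -0.5467476 , 447.67846904]), array([ -0.56480531, 466.61057722])]
[[203.  336.5 352.2]
 [207.  334.5 349.6]
 [211.  332.4 347.6]
 [215.  330.1 345.2]]
obs [array([336.14, 329.58]), array([351.39, 344.61])]
31 [335.21 329.67] [350.33 346.83] [330.7 230.7]
33 [334.99 329.18] [349.93 346.45] [329.9 231. ]
35 [334.79 328.68] [349.53 346.08] [329.  231.2]
37 [334.6  328.17] [349.14 345.7 ] [328.2 231.3]
```

```bash
python3 - <<'E'
from h import *
im=cv2.imread("pics/scene5.png");p=np.array([516.4,203.2,235.1])
f,r=edges(im,205,219,322,358,90)
v=np.array([206,217]);o=[np.polyval(k,v) for k in f];print("obs",o,"mid",(o[0]+o[1])/2)
for tilt in(31,33,35,37):
    t=np.radians(tilt);a=np.array([-np.sin(t),0,np.cos(t)]);n=p+[0,0,19.]-118*a
    L=np.array([np.interp(v,proj("scene",P)[::-1,1],proj("scene",P)[::-1,0]) for P in reader_corners(n,tilt,0.5,np.linspace(0,130,14)).values()])
    l,h=L.min(0),L.max(0);print(tilt,l.round(2),h.round(2),((l+h)/2).round(2),np.diff((l+h)/2))
print(np.diff((o[0]+o[1])/2)); print(proj("scene",[p,p+[10,0,0],p+[0,10,0],p+[0,0,10]]))
E
```

```text
obs [array([334.70310078, 328.78555187]), array([350.497487 , 344.4389284])] mid [342.60029389 336.61224013]
31 [334.72 329.17] [352.08 346.31] [343.4  337.74] [-5.66412344]
33 [334.41 328.65] [351.88 345.91] [343.15 337.28] [-5.86854792]
35 [334.11 328.13] [351.69 345.51] [342.9  336.82] [-6.07173949]
37 [333.79 327.61] [351.49 345.13] [342.64 336.37] [-6.27420196]
[-5.98805376]
[[349.39994905 198.17522581]
 [346.79907621 200.22821938]
 [352.38439638 200.32052228]
 [349.83692368 195.57898489]]
```

>>> arm_command --gripper '[15, 15, 15, 15, 15]' --pt "-0.25 0.5 0" --pt "-0.23 1 0" --pt "0 1 0" --pt "0 1 0" --pt "0 1 0" --twist '[0, 0, 0, 0, 0]'

```text
time: 16.23
tool_pos: [503.8, 88.8, 231.8]
tcp_rot: [3.141, 0.002, 0.009]
contact_force: [0.4, -0.5, -1.8]
grip_width: 27.9
finger_force: 30.0
```

>>> arm_command --gripper '[15, 15, 15, 15, 15]' --pt "0 1 0" --pt "0 1 0" --pt "0 1 0" --pt "0 1 0" --pt "0 1 0" --twist '[0, 0, 0, 0, 0]'

```text
time: 16.85
tool_pos: [504.8, -36.0, 231.9]
tcp_rot: [-3.141, 0.002, 0.008]
contact_force: [0.3, 0.0, -2.4]
grip_width: 27.9
finger_force: 30.0
```

>>> arm_command --gripper '[15, 15, 15, 15, 15]' --pt "0 1 0" --pt "0 1 0" --pt "0 1 0" --pt "0 1 0" --pt "0 1 0" --twist '[0, 0, 0, 0, 0]'

```text
time: 17.48
tool_pos: [505.8, -160.7, 231.8]
tcp_rot: [-3.141, 0.002, 0.008]
contact_force: [0.9, -0.5, -3.0]
grip_width: 28.0
finger_force: 30.0
```

>>> arm_command --gripper '[15, 15, 15, 15, 15]' --pt "0 0.66 0" --pt "0 0.5 0" --pt "0 0 0.6" --pt "0 0 0.6" --pt "0 0 0" --twist '[0, 0, 0, 0, 0]'

```text
time: 18.1
tool_pos: [506.4, -187.4, 200.7]
tcp_rot: [-3.14, 0.004, 0.01]
contact_force: [-1.2, -0.1, -1.6]
grip_width: 27.8
finger_force: 30.0
```

>>> arm_command --gripper '[15, 15, 15, 15, 15]' --pt "0.04 0.03 0.6" --pt "0.02 0 0.6" --pt "0 0 0.4" --pt "0 0 0" --pt "0 0 0" --twist '[0, 0, 0, 0, 0]'

```text
time: 18.73
tool_pos: [509.1, -189.6, 163.1]
tcp_rot: [3.141, -0.001, 0.009]
contact_force: [0.0, 0.4, -3.4]
grip_width: 28.1
finger_force: 30.0
```

```bash
python3 - <<'E'
from h import *
p=np.array(get_obs()["tool_pos"]);print(p)
t=np.radians(35);n=p+[0,0,19]-118*np.array([-np.sin(t),-.005,np.cos(t)]);print(n,proj("scene",[n,[621.4,-187.3,16]]))
x,y=(proj("scene",[n])[0]-[55,40]).astype(int);print(x,y)
o=[]
im=capture("scene")[:,:,::-1];cv2.imwrite("pics/scene6.png",im);o.append(cv2.resize(im[y:y+90,x:x+80],None,fx=6,fy=6,interpolation=2))
im=capture("top")[:,:,::-1];cv2.imwrite("pics/top6.png",im);o.append(cv2.resize(im[150:150+135,300:348],None,fx=4,fy=4,interpolation=2))
cv2.imwrite("pics/c7.png",cv2.convertScaleAbs(np.hstack(o),alpha=2.2))
E
```

```text
[ 509.11721334 -189.56292034  163.09224629]
[ 576.79923283 -188.97292034   85.43230506] [[237.36051495 171.64306343]
 [228.85637178 193.86514144]]
182 131
```

View pics/c7.png

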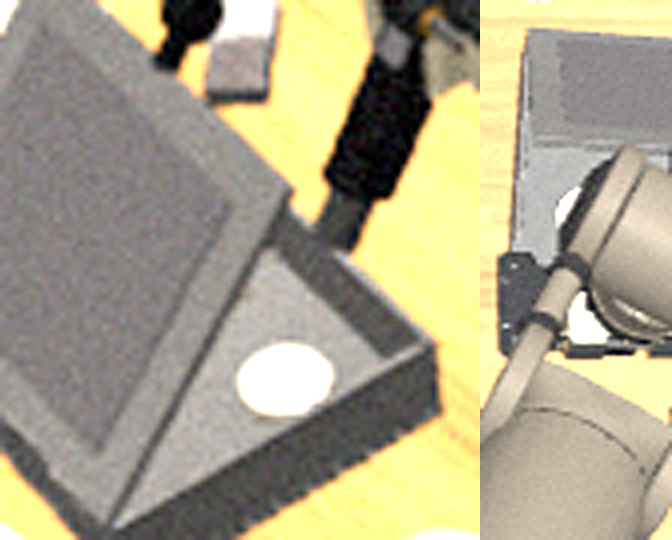

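```bash
python3 - <<'E'
from h import *
im=cv2.imread("pics/scene6.png");p=np.array([509.1,-189.6,163.1])
f,r=edges(im,147,161,232,258,90)
v=np.array([148,160]);o=[np.polyval(k,v) for k in f];print("obs",o,"mid",(o[0]+o[1])/2,np.diff(o))
for tilt in(31,33,35,37):
    t=np.radians(tilt);a=np.array([-np.sin(t),0,np.cos(t)]);n=p+[0,0,19.]-118*a
    L=np.array([np.interp(v,proj("scene",P)[::-1,1],proj("scene",P)[::-1,0]) for P in reader_corners(n,tilt,0.5,np.linspace(0,130,14)).values()])
    l,h=L.min(0),L.max(0);print(tilt,l.round(2),h.round(2),((l+h)/2).round(2),np.diff(l),np.diff(h))
print(get_obs()["tool_pos"])
E
```

```text
obs [array([239.91110083, 235.10028988]), array([253.65984429, 248.5231664 ])] mid [246.78547256 241.81172814] [[-4.81081095]
 [-5.13667789]]
31 [240.33 235.92] [255.34 250.72] [247.83 243.32] [-4.41531881] [-4.61437323]
33 [240.   235.27] [255.14 250.21] [247.57 242.74] [-4.73462228] [-4.92273643]
35 [239.67 234.61] [254.94 249.71] [247.3  242.16] [-5.05454359] [-5.23161191]
37 [239.33 233.95] [254.74 249.2 ] [247.04 241.58] [-5.37588029] [-5.54174689]
[ 509.17932395 -189.60521189  163.32506918]
```

>>> arm_command --gripper '[15, 15, 15, 15, 15]' --pt "-0.04 -0.05 0.14" --pt "0 0 0" --pt "0 0 0" --pt "0 0 0" --pt "0 0 0" --twist '[0, 0, 0, 0, 0]'

```text
time: 19.45
tool_pos: [507.9, -188.2, 159.3]
tcp_rot: [3.141, -0.0, 0.009]
contact_force: [-0.3, -0.2, -1.6]
grip_width: 27.9
finger_force: 30.0
```

>>> arm_command --gripper '[15, 15, 15, 15, 15]' --pt "0.07 0 -0.05" --pt "0 0 0" --pt "0 0 0" --pt "0 0 0" --pt "0 0 0" --twist '[0, 0, 0, 0, 0]'

```text
time: 20.08
tool_pos: [509.6, -188.1, 160.5]
tcp_rot: [3.142, 0.0, 0.009]
contact_force: [0.6, 0.9, -2.1]
grip_width: 27.9
finger_force: 30.0
```

>>> arm_command --gripper '[15, 15, 15, 15, 15]' --pt "0 0 0" --pt "0 0 0" --pt "0 0 0" --pt "0 0 0" --pt "0 0 0" --twist '[0, 0, 0, 0, 0]'

```text
time: 20.7
tool_pos: [509.6, -188.2, 160.5]
tcp_rot: [3.141, -0.0, 0.009]
contact_force: [-0.3, -0.5, -2.7]
grip_width: 27.7
finger_force: 30.0
```

>>> arm_command --gripper '[15, 15, 15, 15, 15]' --pt "0 0 0" --pt "0 0 0" --pt "0 0 0" --pt "0 0 0" --pt "0 0 0" --twist '[0, 0, 0, 0, 0]'

```text
time: 21.32
tool_pos: [509.6, -188.2, 160.5]
tcp_rot: [3.141, 0.0, 0.009]
contact_force: [0.3, -0.9, -3.3]
grip_width: 27.7
finger_force: 30.0
```

>>> arm_command --gripper '[15, 15, 15, 15, 15]' --pt "0 0 0" --pt "0 0 0" --pt "0 0 0" --pt "0 0 0" --pt "0 0 0" --twist '[0, 0, 0, 0, 0]'

```text
time: 21.95
tool_pos: [509.6, -188.1, 160.5]
tcp_rot: [3.141, -0.0, 0.009]
contact_force: [0.1, -0.4, -2.9]
grip_width: 27.5
finger_force: 30.0
```

>>> arm_command --gripper '[15, 15, 15, 15, 15]' --pt "0 0 0" --pt "0 0 0" --pt "0 0 0" --pt "0 0 0" --pt "0 0 0" --twist '[0, 0, 0, 0, 0]'

```text
time: 22.58
tool_pos: [509.6, -188.2, 160.5]
tcp_rot: [3.141, -0.0, 0.009]
contact_force: [-0.7, 0.6, -2.2]
grip_width: 27.8
finger_force: 30.0
```

>>> arm_command --gripper '[15, 15, 15, 15, 15]' --pt "0 0 -0.6" --pt "0 0 -1" --pt "0 0 -1" --pt "0.1 -1 -0.4" --pt "0.2 -1 0" --twist '[0, 0, 0, 0, 0]'

```text
time: 23.2
tool_pos: [517.3, -138.0, 237.9]
tcp_rot: [3.14, -0.003, 0.008]
contact_force: [0.6, 0.6, -1.7]
grip_width: 27.8
finger_force: 30.0
```

>>> arm_command --gripper '[15, 15, 15, 15, 15]' --pt "0.03 -1 0" --pt "0 -1 0" --pt "0 -1 0" --pt "0 -1 0" --pt "0 -1 0" --twist '[0, 0, 0, 0, 0]'

```text
time: 23.82
tool_pos: [516.5, -12.3, 236.7]
tcp_rot: [3.141, -0.001, 0.009]
contact_force: [0.3, 0.4, -2.3]
grip_width: 28.0
finger_force: 30.0
```

>>> arm_command --gripper '[15, 15, 15, 15, 15]' --pt "0 -1 0" --pt "0 -1 0" --pt "0 -1 0" --pt "0 -1 0" --pt "0 -1 0" --twist '[0, 0, 0, 0, 0]'

```text
time: 24.45
tool_pos: [515.4, 112.8, 236.7]
tcp_rot: [-3.142, -0.001, 0.009]
contact_force: [0.1, 0.2, -2.8]
grip_width: 27.6
finger_force: 30.0
```

>>> arm_command --gripper '[15, 15, 15, 15, 15]' --pt "0 -1 0" --pt "0 -1 0" --pt "0 -1 0" --pt "0 -0.6 0" --pt "0 0 0" --twist '[0, 0, 0, 0, 0]'

```text
time: 25.08
tool_pos: [514.4, 202.5, 235.9]
tcp_rot: [3.142, -0.001, 0.01]
contact_force: [1.1, -0.7, -2.8]
grip_width: 28.4
finger_force: 30.0
```

>>> arm_command --gripper '[15, 15, 15, 15, 15]' --pt "0 0 0" --pt "0 0 0" --pt "0 0 0" --pt "0 0 0" --pt "0 0 0" --twist '[0, 0, 0, 0, 0]'

```text
time: 25.7
tool_pos: [514.5, 201.8, 235.5]
tcp_rot: [3.142, -0.0, 0.009]
contact_force: [0.8, -0.3, -1.9]
grip_width: 28.1
finger_force: 30.0
```

>>> arm_command --gripper '[15, 15, 15, 15, 15]' --pt "0.03 -0.06 0.6" --pt "0 0 0.6" --pt "0 0 0.48" --pt "0 0 0" --pt "0 0 0" --twist '[0, 0, 0, 0, 0]'

```text
time: 26.32
tool_pos: [515.4, 203.5, 193.7]
tcp_rot: [3.142, -0.0, 0.009]
contact_force: [-0.1, -0.2, -3.2]
grip_width: 27.9
finger_force: 30.0
```

>>> arm_command --gripper '[15, 15, 15, 15, 15]' --pt "0.23 0 0.33" --pt "0.23 0 0.33" --pt "0.23 0 0.33" --pt "0.23 0 0.33" --pt "0 0 0" --twist '[0, 0, 0, 0, 0]'

```text
time: 26.95
tool_pos: [538.1, 203.5, 159.4]
tcp_rot: [3.141, 0.002, 0.009]
contact_force: [0.2, -0.2, -2.7]
grip_width: 27.8
finger_force: 30.0
```

>>> arm_command --gripper '[15, 15, 15, 15, 15]' --pt "0.14 0 0.17" --pt "0.14 0 0.2" --pt "0.14 0 0.2" --pt "0.14 0 0.2" --pt "0 0 0" --twist '[0, 0, 0, 0, 0]'

```text
time: 27.58
tool_pos: [552.1, 203.7, 140.6]
tcp_rot: [3.141, 0.001, 0.009]
contact_force: [0.1, -0.3, -2.6]
grip_width: 28.2
finger_force: 30.0
```

>>> arm_command --gripper '[15, 15, 15, 15, 15]' --pt "0.14 0 0.2" --pt "0.14 0 0.2" --pt "0.14 0 0.2" --pt "0.14 0 0.2" --pt "0 0 0" --twist '[0, 0, 0, 0, 0]'

```text
time: 28.2
tool_pos: [566.1, 203.8, 120.6]
tcp_rot: [3.141, 0.001, 0.009]
contact_force: [1.0, 0.8, -2.7]
grip_width: 27.8
finger_force: 30.0
```

>>> arm_command --gripper '[15, 15, 15, 15, 15]' --pt "0.1 0 0.15" --pt "0.1 0 0.15" --pt "0 0 0" --pt "0.06 0 0.08" --pt "0 0 0" --twist '[0, 0, 0, 0, 0]'

```text
time: 28.82
tool_pos: [572.7, 203.9, 111.7]
tcp_rot: [3.142, -0.0, 0.009]
contact_force: [0.2, -0.4, -1.6]
grip_width: 27.9
finger_force: 30.0
```

>>> arm_command --gripper '[15, 15, 15, 15, 15]' --pt "-0.05 0 0.05" --pt "0 0 0" --pt "0.03 0 0.04" --pt "0 0 0" --pt "0 0 0" --twist '[0, 0, 0, 0, 0]'

```text
time: 29.45
tool_pos: [571.3, 204.0, 110.5]
tcp_rot: [3.141, 0.001, 0.009]
contact_force: [-6.7, -0.9, 5.9]
grip_width: 28.1
finger_force: 30.0
```

>>> arm_command --gripper '[35, 50, 70, 70, 70]' --pt "0 0 0" --pt "0 0 0" --pt "0 0 0" --pt "0 0 0" --pt "0 0 0" --twist '[0, 0, 0, 0, 0]'

```text
time: 30.08
tool_pos: [572.2, 203.9, 109.4]
tcp_rot: [3.141, -0.0, 0.009]
contact_force: [1.1, -0.4, -0.8]
grip_width: 68.2
finger_force: 0.0
```

>>> arm_command --gripper '[70, 70, 70, 70, 70]' --pt "0 0 -0.5" --pt "0 0 -1" --pt "0 0 -1" --pt "0 0 -1" --pt "0 0 -1" --twist '[0, 0, 0, 0, 0]'

```text
time: 30.7
tool_pos: [572.2, 204.0, 223.9]
tcp_rot: [-3.141, -0.001, 0.009]
contact_force: [0.5, 0.2, -0.7]
grip_width: 69.6
finger_force: 0.0
```

>>> arm_command --gripper '[70, 70, 70, 70, 70]' --pt "-1 0 -1" --pt "-1 0 -1" --pt "-1 0 -1" --pt "-1 0 0" --pt "-1 0 0" --twist '[0, 0, 0, 0, 0]'

```text
time: 31.32
tool_pos: [446.4, 202.8, 298.4]
tcp_rot: [-3.141, -0.002, 0.009]
contact_force: [-0.1, -0.7, -0.0]
grip_width: 69.6
finger_force: 0.0
```

>>> arm_command --gripper '[70, 70, 70, 70, 70]' --pt "-1 0 0" --pt "-1 0 0" --pt "0 0 0" --pt "0 0 0" --pt "0 0 0" --twist '[0, 0, 0, 0, 0]'

```text
time: 31.95
tool_pos: [397.9, 202.4, 297.0]
tcp_rot: [3.142, -0.0, 0.008]
contact_force: [-0.3, 0.1, 0.5]
grip_width: 69.9
finger_force: 0.0
```

```bash
python3 - <<'E'
from h import *
o=[]
S0=cv2.imread("pics/scene0.png");S=capture("scene")[:,:,::-1];T=capture("top")[:,:,::-1]
cv2.imwrite("pics/scene7.png",S);cv2.imwrite("pics/top7.png",T)
c=lambda im,x,y:cv2.resize(im[y:y+100,x:x+66],None,fx=4,fy=4,interpolation=2)
w=[c(S0,285,205),c(S,285,205)];b=cv2.resize(S[110:210,165:231],None,fx=4,fy=4,interpolation=2)
cv2.imwrite("pics/c8.png",cv2.convertScaleAbs(np.hstack(w+[b]),alpha=2))
def q(n,im,r):
    x,y,w,h=r;k=im[y:y+h,x:x+w].max(2);return k.astype(int)
d=np.abs(q("s",S0,(300,218,45,60))-q("s",S,(300,218,45,60)));print("reader diff",d.max(),(d>40).sum())
R3=cv2.imread("pics/scene3.png");d=np.abs(q("s",R3,(160,115,100,115))-q("s",S,(160,115,100,115)));print("lid diff",d.max(),(d>40).sum())
E
```

```text
reader diff 46 1
lid diff 18 0
```

View pics/c8.png

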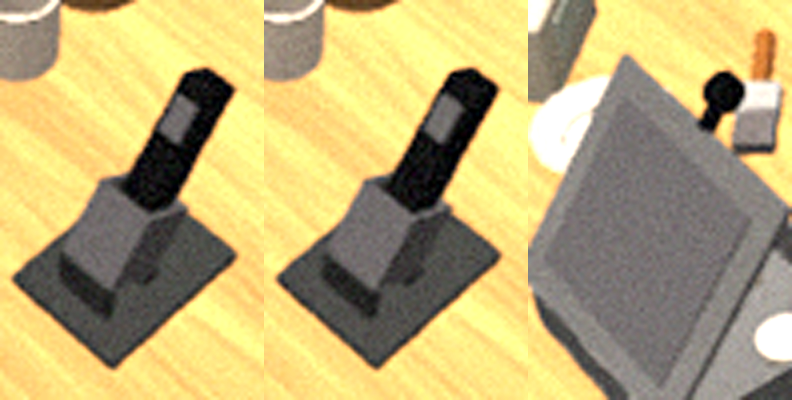

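```bash
python3 - <<'E'
from h import *
S=cv2.imread("pics/scene7.png").max(2).astype(float)
cols=list(range(194,204))+list(range(219,227));rows=[]
for u in cols:
    v0=int(123+(u-188)*.94)-9;c=S[v0:v0+16,u];i=np.where(c<112)[0]
    i=i[0];rows.append(v0+i-(112-c[i])/(c[i-1]-c[i]))
print(np.round(rows,1))
for th in(47,48,49,50,51,52):
    for z in(0,8):
        q=proj("scene",[lidpt(th,-200,-110,z),lidpt(th,-200,110,z)])
        print(th,z,np.round(np.mean(rows-np.interp(cols,q[:,0],q[:,1])),2),end=" | ")
# disc: right/top part of black blob
k=(S[120:145,200:222]<40).astype(np.uint8);dt=cv2.distanceTransform(k,cv2.DIST_L2,5);j=np.unravel_index(dt.argmax(),dt.shape);print("\ndisc",j[1]+200,j[0]+120,dt.max())
E
```

```text
[127.4 128.3 129.2 130.1 131.2 132.2 132.8 133.5 134.6 135.5 147.6 151.6
 159.3 151.  143.5 144.8 148.8 157.4]
47 0 0.27 | 47 8 -0.95 | 48 0 -0.27 | 48 8 -1.56 | 49 0 -0.85 | 49 8 -2.21 | 50 0 -1.45 | 50 8 -2.88 | 51 0 -2.09 | 51 8 -3.59 | 52 0 -2.75 | 52 8 -4.33 | 
disc 213 133 4.3938
```

```bash
python3 - <<'E'
from h import *
S=cv2.imread("pics/scene7.png").max(2).astype(float);T=cv2.imread("pics/top7.png").max(2).astype(float)
cols=np.arange(194,204);rows=np.array([127.4,128.3,129.2,130.1,131.2,132.2,132.8,133.5,134.6,135.5])
# top view: right (-y) edge bottom corner -> front edge against wood beyond box: columns 379..383
tc=np.arange(377,384);tr=[]
for u in tc:
    c=T[180:200,u];i=np.where(c<112)[0][-1];tr.append(180+i+(112-c[i])/(c[i+1]-c[i]))
print(np.round(tr,1))
for th in(46,47,48,49,50,51,52):
    f=[];g=[]
    for z in(0,8):
        q=proj("scene",[lidpt(th,-200,-110,z),lidpt(th,-200,110,z)]);f.append(np.interp(cols,q[:,0],q[:,1]))
        q=proj("top",[lidpt(th,-200,110,z),lidpt(th,-200,-110,z)]);g.append(np.interp(tc,q[:,0],q[:,1]))
    print(th,(rows-np.min(f,0)).mean().round(2),(tr-np.max(g,0)).mean().round(2),"disc",proj("scene",[lidpt(th,-230,0,4)]).round(1),proj("top",[lidpt(th,-230,0,4)]).round(1))
for n,I,(x,y,w,h) in(("scene",S,(205,124,17,15)),("top",T,(340,180,20,20))):
    k=I[y:y+h,x:x+w];print(n,x,y);print(k.astype(int))
E
```

```text
[190.5 190.8 191.  190.9 190.9 191.2 191.4]
46 2.21 -3.93 disc [[217.  133.7]] [[349.3 196.8]]
47 1.71 -2.93 disc [[216.1 133.5]] [[349.5 195.7]]
48 1.18 -1.93 disc [[215.1 133.2]] [[349.7 194.5]]
49 0.62 -0.91 disc [[214.1 133. ]] [[349.9 193.3]]
50 0.03 0.12 disc [[213.1 132.7]] [[350.  192.1]]
51 -0.59 1.16 disc [[212.1 132.5]] [[350.2 190.9]]
52 -1.25 2.21 disc [[211.1 132.3]] [[350.4 189.7]]
scene 205 124
[[174 178 174 174 172 160 158 159 163 168 167 161 154 155 162 143 115]
 [176 172 173 176 175 173 165 161 158 166 174 166 158 156 154 156 130]
 [172 173 176 174 178 176 173 168 166 154 155 170 170 163 159 141 118]
 [170 175 174 177 173 182 167 144 140 116 118 156 169 164 162 140 114]
 [164 168 171 179 181 166 116  39   7   3  35 103 153 170 171 144 111]
 [164 162 168 174 162 108  20   5  11   4   7  17  94 153 166 139 111]
 [163 162 166 161 106  19   4   9  13  10  10   4  13  85 135 136 121]
 [173 167 168 131  41   7   9  16  11   7   0   0   1  20 101 140 135]
 [169 173 173 126   8   7  15  11   6   3  13   2  11   0  96 138 136]
 [177 171 173 120  12   8  16  13   6   6   9  
[... 1392 characters left out ...]
  91  92
   93  88]
 [ 90  88  89  86  87  89  93  51  21  24  24  27  34  53  86  92  90  90
   89  88]
 [ 89  88  87  89  88  89  94  50  20  23  26  26  21  69  87  92  87  90
   87  92]
 [ 86  88  89  86  87  91  95  50  21  19  24  22  27  65  89  88  88  87
   86  88]
 [ 87  90  89  87  88  88  94  50  16  21  17  20  10  84  92  86  90  88
   90  88]
 [ 89  87  90  89  87  89  92  63  18  13  19  12  28  87  88  89  92  88
   89  87]
 [ 88  89  92  88  91  88  90  78  43  34  30  31  47  83  90  90  89  89
   87  89]
 [ 88  88  93  92  87  87  89  91  92  89  91  88  91  90  87  89  87  88
   89  87]
 [ 90  90  89  92  91  88  88  66 138 147 116  95  90  66  79  83  83  85
   85  86]]
```

Both views put the lid at 50.0 degrees. The reader is seated as it was at the start, so I am handing in.

```bash
python3 -c "
from plant import *
print(close_job())"
```

```text
the job is handed in; nothing more can be done
None
```

The job is handed in at about 32 s: the lid measures 50° in both views, the reader was held about 2.5 s, aimed by my estimate at the round tile's centre from 80 mm, and it is back fully home in its holster.

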